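# Tip the specimen box out into the balance pan

## Task

Two tipping boxes with clear flip lids hang in stands on the lab counter; one of them hangs over the balance. Turn that one over by its crank handle, up and away from you, until it is nearly upside down, so that its lid swings open and all three wood cubes drop into the balance's pan, then let go and leave the box turned over. Leave the other box, the beaker and the wood offcut as they are.

Things in the scene. Friction and masses are not known exactly. Their poses are not given: they have to be found in the camera images.
- tip_handle (a point): middle of the crank handle of the box to empty, the one hung over the balance: a level round black bar 12 mm thick, 90 mm long, parallel to the axle, outside the stand's left (+y) post, 65 mm from the axle line, on a flat arm at its inner end. At the start it is on the robot's side, 10 degrees above axle level; turning carries it up, over and down the far side. The air around it is free
- tip_axle (a point): on that box's axle line, 190 mm above the table, level with the handle's middle along the axle: the centre of the handle's 65 mm radius circle. Axes are the fixed stand's: x level, away from the robot when the stand is not turned (it may be turned up to 0.5 rad), y along axle and handle, z up. The box's middle is 165 mm from here along -y. Stand: base plate 200 x 232 mm, posts 208 mm high
- tip_box (a joint): turn of that box about its axle, rad: 0 upright (start, a stop), grows as its top goes over away from the robot and the handle up and over; far stop at 2.9. Weak friction (about 0.07 N m, 1 to 2 N at the handle) keeps it where it is left. The box is a steel tray 88 x 124 x 50 mm hung at its middle
- tip_lid (a joint): opening of that box's clear flip lid, rad: 0 shut, up to 2.0. It is loose on a hinge along the box's top edge on the robot's side; its weight keeps it shut until the box is turned past about 1.6 rad, then it hangs open by itself; the cubes slide out between about 2.2 and 2.6 rad
- pan (a point): centre of the inner floor of the balance's square steel pan, below the box: 150 x 150 mm inside, walls 46 mm high, axes along its sides, z up. The white bench balance is fixed on the stand's base plate between the posts, display towards the robot; the pan's rim is 96 mm above the table
- block0_mid (a point): dark wood cube, 28 mm edge, about 16 g, one of the three lying in a row in the box to be emptied (seen through the clear lid); this point is the cube's centre
- block1_mid (a point): dark wood cube, 28 mm edge, about 16 g, one of the three lying in a row in the box to be emptied (seen through the clear lid); this point is the cube's centre
- block2_mid (a point): dark wood cube, 28 mm edge, about 16 g, one of the three lying in a row in the box to be emptied (seen through the clear lid); this point is the cube's centre
- spare_box (a joint): turn of the other, equal tipping box, which has no balance below it and holds two cubes: to be left alone, rad, 0 upright
- spare_handle (a point): middle of the crank handle of that other box, which is to be left alone; same shape and place on its stand
- beaker_mid (a point): centre of a glass beaker, 68 mm wide and 90 mm high, standing loose beyond the stands: a bystander
- plank_mid (a point): centre of a loose wood offcut, 50 x 90 x 45 mm, lying beyond the stands: a bystander

How it is judged:
By the outcome, as a careful person would: the job done as asked, in the order asked, and still so for the second after the job is handed in, with the robot touching nothing.
It also fails if it takes over 42 s, if anything falls off the work surface, if the arm or the gripper's body presses on something with over 40 N, if the wrist force passes 120 N, or if a joint passes its speed limit or range.

## Robot

A 6-joint arm with a two-finger parallel gripper is mounted at the origin on the work surface. World frame = base frame: x ahead of the robot, y to its left, z up, the work surface at z = 0. Lengths are in mm, angles in rad, forces in N, time in s.
With the tool pointing down it reaches from about 400 to 925 mm from the base axis. Payload 12.5 kg.
Tool frame: the origin (TCP) lies where the fingers leave the gripper's body, on its centre line; the fingertips stand 78 mm ahead of it and the grasp point (between the pads) lies 59 mm ahead of it (env.nose_length is the distance from the TCP to the fingertips, in mm); z points along the fingers, y is the line along which they close (so a half turn about z gives the same grasp; the last joint's range is limited). The gripper opens to 95 mm and grips with 3 to 60 N. Pads are 20 mm wide; open, the fingers measure 119 mm over their backs; the gripper's body (75 mm by 180 mm) begins 59 mm behind the grasp point.
Start: joints at [1.106, 0.491, 1.559, -0, 1.092, -0.106], TCP at [219.451, 585.217, 292.261] pointing down, gripper open.
Joint ranges: [-3.1, 3.1], [-0.84, 2.19], [0.05, 2.79], [-1.13, 4.28], [0.06, 2.93], [-2.69, 2.69]. Speed limits (rad/s): [2.22, 2.22, 2.79, 3.14, 3.14, 3.14].

## Interface

Orientations are given as [roll, pitch, yaw] about the fixed x, y, z axes, in that order (R = Rz(yaw) Ry(pitch) Rx(roll)).
In Python, from cell import env gives the robot as it stands. The module is installed in compiled form; this text tells all that it offers.
- The arm moves only by the tool send_rows, never from a script. Its argument "series" is text: rows parted by semicolons, each of 6 numbers parted by spaces: the shift along the tool's x, y, z as a fraction of full scale, then the turn, a rotation vector about the tool's x, y, z as a fraction of full scale. A call has 1 to 5 rows; each row shifts and turns the commanded pose from where the row before left it, along the tool's axes as they then stand; what a row does not reach is not made up. Full scale, the value 1, is 60 mm for a shift and 10 degrees for a turn. A row lasts 1/8 s, in which the tool goes at most 62.5 mm and 10.7 degrees, less where a joint would pass 70% of its speed; a pose out of reach is approached as far as the arm can. A call with a number of a shift or a turn outside -1 to 1 is refused whole. A call with a gripper value outside its range is refused whole. "fingers" is the opening, from 0 (shut) to 1 (fully open), set as the call begins (left out, the last holds). The fingers move at their own pace and stop on an object; the grip force is fixed at half the most. Time passes only in rows, so rows that do not move let the fingers close. It gives the time, the measured TCP pose, the force, the opening and the grip force at its end, in the units of the state.
- env.state(): the state, without advancing time (a new reading comes with each control period).
- env.read_camera(name): name is "scene" or "top" or "wrist"; returns a dict with "color" (384x512x3 uint8, red, green, blue), "z_map" (384x512 float32, mm along the optical axis (not along the pixel's ray), 0 where there is no reading), "fovy" (degrees; the focal length in pixels is half the picture's height over the tangent of half this angle, whatever the lens; pixels are square), "cx", "cy" (the principal point, pixels), "distortion" ([k1, k2, p1, p2, k3] as OpenCV has them; the pictures are not rectified), "R" (3x3) and "t" (3): a world point X has camera coordinates R X + t. Camera axes: x right, y down, z forward; pixel columns grow to the right and rows downward; lengths in mm; the calibration is good to about 2 mm. A picture is of the moment at which its call begins.
- env.job_done(): hands the job in; it is judged then, once.
The state is a dict: "t": time; "joints": joint angles; "qvel": joint speeds; "tau": joint torques, N m; "eef_pos": TCP position; "tcp_rot": TCP orientation; "ft_force": force on the tool from outside, world axes, zero at the start; "moment": the same for the moment, N m; "opening": opening from 0.0 (shut) to 1.0 (fully open); "grip_force": force on a finger pad.
Only numpy, scipy, OpenCV 4.12 (cv2) and the standard library are available. Lean on these libraries where they do the work, as an engineer would, in place of code of your own. Each camera call takes 0.05 s, during which the arm holds its last target. There are 200 camera calls.

## Working session

There is one attempt and no reset: what is moved stays moved. The work goes in short steps, Python scripts to look and compute and a tool call to move; the robot and the scene stay as the last step left them, time stands still between calls to the robot, and variables do not carry over. Pictures are saved under pics/ and viewed, at most 10 in all, crops included, and the job is handed in when it is done.

Besides the shell and the picture viewer there is one more tool, called after "Call:" as name(argument=value, ...) on one line, values as JSON. send_rows: Moves the arm, as the interface text tells. Shift numbers are shares of 60 mm and turn numbers shares of 10 degrees, none past 1 either way. Its arguments: {"type":"object","properties":{"series":{"type":"string"},"fingers":{"type":"number"}},"required":["series"]}

```bash
mkdir -p pics
cat > h.py <<'E'
import numpy as np, cv2
from cell import env
def shot(n,f):
    c=env.read_camera(n); np.savez(f'{f}.npz',**{k:np.array(v) for k,v in c.items()})
    cv2.imwrite(f'pics/{f}.png',c['color'][:,:,::-1]); return c
def load(f): return dict(np.load(f'{f}.npz'))
def cloud(c):
    H,W=c['z_map'].shape; f=H/2/np.tan(np.radians(float(c['fovy']))/2)
    K=np.array([[f,0,float(c['cx'])],[0,f,float(c['cy'])],[0,0,1]])
    u,v=np.meshgrid(np.arange(W),np.arange(H))
    p=cv2.undistortPoints(np.stack([u,v],-1).reshape(-1,1,2).astype(np.float64),K,c['distortion'].astype(float)).reshape(H,W,2)
    z=c['z_map'][...,None]; P=np.concatenate([p*z,z],-1)
    return (P-c['t'])@c['R']   # R^T (P-t)
E
python3 - <<'E'
from h import *
a=shot('scene','s0');b=shot('top','t0')
cv2.imwrite('pics/both.png',cv2.resize(np.hstack([a['color'],b['color']])[:,:,::-1],(800,300)))
print(env.state())
E
```

```text
{'t': 0.1, 'joints': array([ 1.10637797e+00,  4.91490270e-01,  1.55937530e+00,  5.71406495e-06,
        1.09170151e+00, -1.05607287e-01]), 'qvel': array([ 0.00132283, -0.00186363, -0.00121099,  0.00012766,  0.00116896,
        0.0004001 ]), 'tau': array([ 1.33253117e-03, -6.13624334e+01, -2.58603269e+01,  6.93189609e-02,
        4.71279770e-02, -1.32109764e-05]), 'eef_pos': array([219.39772597, 585.08357644, 291.73029258]), 'tcp_rot': array([-3.14062419e+00, -1.07755670e-04,  2.78277890e+00]), 'ft_force': array([-0.79494137, -0.17989099, -0.6811467 ]), 'moment': array([ 1.11540556e-02, -2.27628474e-02,  7.71540237e-05]), 'grip_force': 0.0, 'opening': 0.9985721215700404}
```

View pics/s0.png

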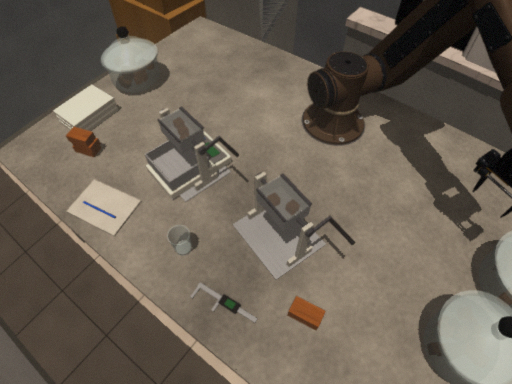

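View pics/t0.png

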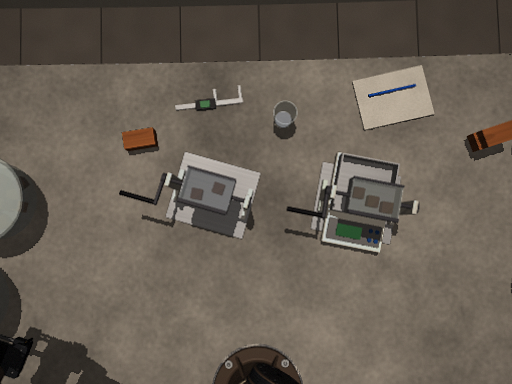

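The top view shows the balance (green display at 349,231) under the right-hand box. Its handle bar runs from (288,210) to (322,213). The spare box is on the left, with its handle at (120–155,197).

```bash
cat > m.py <<'E'
from h import *
for n in ['t0','s0']:
    c=load(n);P=cloud(c);g=c['color'].max(-1)
    sel=(P[...,2]>165)&(P[...,2]<260)&(g<60)
    if n=='t0': 
        m=np.zeros_like(sel);m[195:225,280:330]=1
    else:
        m=np.zeros_like(sel);m[125:165,195:245]=1
    Q=P[sel&m]; print(n,len(Q))
    v,u=np.nonzero(sel&m)
    o=np.argsort(-Q[:,1])
    for i in o[::max(1,len(o)//25)]: print(u[i],v[i],Q[i].round(0))
c=load('t0');P=cloud(c)
for (u,v) in [(340,155),(398,160),(322,243),(380,250),(415,207),(375,200),(330,175),(320,165),(310,235),(350,190),(402,190),(395,220),(345,210)]: print(u,v,P[v,u].round(0))
E
python3 m.py
python3 - <<'E'
import cv2,numpy as np
a=cv2.imread('pics/t0.png')[140:260,270:430];b=cv2.imread('pics/s0.png')[95:215,130:290]
cv2.imwrite('pics/c.png',cv2.resize(np.vstack([a,b]),(800,1200),interpolation=2)[:, :][::2,::1] if 0 else cv2.resize(np.hstack([a,b]),(800,300),interpolation=2))
E
```

```text
t0 224
287 208 [505. -84. 208.]
289 209 [503. -89. 207.]
291 208 [505. -94. 208.]
292 207 [507. -96. 206.]
294 208 [ 505. -101.  208.]
296 208 [ 505. -106.  205.]
298 211 [ 497. -111.  208.]
300 210 [ 500. -116.  208.]
301 213 [ 492. -119.  202.]
303 212 [ 494. -124.  204.]
305 213 [ 492. -128.  207.]
307 212 [ 494. -133.  207.]
308 211 [ 497. -136.  207.]
310 212 [ 494. -141.  206.]
312 214 [ 489. -145.  208.]
314 212 [ 494. -151.  205.]
316 214 [ 489. -155.  208.]
318 212 [ 494. -160.  207.]
320 214 [ 489. -165.  208.]
321 213 [ 491. -168.  204.]
323 212 [ 493. -172.  210.]
324 213 [ 491. -175.  208.]
325 216 [ 483. -177.  207.]
325 206 [ 508. -178.  209.]
325 199 [ 526. -179.  203.]
326 207 [ 506. -181.  205.]
327 203 [ 516. -184.  203.]
327 195 [ 536. -185.  201.]
s0 131
236 155 [510. -81. 206.]
236 153 [503. -86. 206.]
234 152 [503. -94. 205.]
232 152 [506. -99. 204.]
231 151 [ 504. -105.  202.]
231 148 [ 496. -111.  205.]
229 148 [ 500. -116.  205.]
228 146 [ 497. -122.  207.]
226 146 [ 499. -128.  205.]
225 144 [ 495. -135.  206.]
225 142 [ 488. -141.  205.]
222 142 [ 493. -149.  204.]
220 140 [ 491. -158.  205.]
220 138 [ 484. -165.  204.]
217 139 [ 494. -168.  206.]
212 145 [ 515. -171.  195.]
212 143 [ 512. -173.  201.]
210 145 [ 521. -173.  199.]
209 146 [ 525. -175.  196.]
204 150 [ 545. -178.  195.]
205 152 [ 542. -178.  182.]
202 149 [ 551. -179.  203.]
203 153 [ 549. -180.  183.]
201 152 [ 555. -181.  193.]
202 151 [ 550. -182.  192.]
200 152 [ 558. -182.  194.]
199 151 [ 558. -187.  196.]
340 155 [ 655. -250.   60.]
398 160 [ 644. -429.    3.]
322 243 [ 408. -199.    2.]
380 250 [ 387. -354.   40.]
415 207 [ 501. -399.  206.]
375 200 [ 520. -299.  219.]
330 175 [ 604. -229.    8.]
320 165 [ 635. -202.    3.]
310 235 [ 431. -165.    2.]
350 190 [ 547. -243.  200.]
402 190 [ 543. -366.  216.]
395 220 [ 470. -345.  218.]
345 210 [ 497. -231.  188.]
```

View pics/c.png

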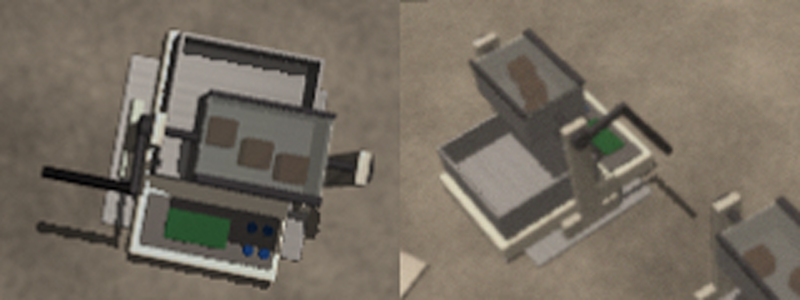

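```bash
cat > fit.py <<'E'
from h import *
for n,(a,b,cc,d) in {'t0':(195,225,280,330),'s0':(125,165,195,245)}.items():
    c=load(n);P=cloud(c);g=c['color'].max(-1)
    m=np.zeros(g.shape,bool);m[a:b,cc:d]=1
    Q=P[m&(P[...,2]>190)&(P[...,2]<225)&(g<60)&(P[...,1]>-165)]
    k=np.polyfit(Q[:,1],Q[:,0],1);r=Q[:,0]-np.polyval(k,Q[:,1])
    print(n,len(Q),k,'yaw',-np.arctan(k[0]),r.std(),'y',np.percentile(Q[:,1],[0,2]),'x at -127',np.polyval(k,-127),'z',np.percentile(Q[:,2],[5,50,95]), 'res',np.percentile(r,[3,97]))
# box edge direction (spare check): pan/balance rim points in top view
c=load('t0');P=cloud(c)
m=np.zeros(c['z_map'].shape,bool);m[150:255,315:410]=1
Q=P[m&(P[...,2]>85)&(P[...,2]<100)]
print(len(Q),cv2.minAreaRect(Q[:,:2].astype(np.float32)))
E
python3 fit.py
```

```text
t0 145 [2.08701831e-01 5.22209334e+02] yaw -0.20574853210928018 3.121925800410519 y [-164.85504373 -162.78424295] x at -127 495.7042018314658 z [201.89638277 206.049187   209.41915646] res [-4.88945029  5.11166119]
s0 66 [2.12490673e-01 5.22832476e+02] yaw -0.209376468654062 2.61405315289395 y [-164.87316512 -161.9670197 ] x at -127 495.84616049586884 z [201.87220869 205.14690242 207.38771736] res [-4.82699494  4.17443965]
290 ((567.644287109375, -295.1268310546875), (185.62213134765625, 158.21420288085938), 77.35237121582031)
```

Call:
send_rows(series="0 0 -1 0 0 0; 0 0 -1 0 0 0; 0 0 0 0 0 1; 0 0 0 0 0 1; 0 0 0 0 0 1", fingers=1)

```text
t: 0.72
eef_pos: [219.4, 585.1, 412.0]
tcp_rot: [-3.141, 0.0, 2.253]
ft_force: [-0.5, 0.2, 0.3]
opening: 1.0
grip_force: 0.0
```

Call:
send_rows(series="0 0 0 0 0 1; 0 0 0 0 0 1; 0 0 0 0 0 1; 0 0 0 0 0 1; 0 0 0 0 0 1")

```text
t: 1.35
eef_pos: [219.4, 585.2, 411.9]
tcp_rot: [-3.141, 0.001, 1.381]
ft_force: [0.2, -0.2, -0.5]
opening: 0.996
grip_force: 0.0
```

Call:
send_rows(series="-1 0.5 0 0 0 0.14; -1 0.5 0 0 0 0; -1 0.5 0 0 0 0; -1 0.5 0 0 0 0; -1 0.5 0 0 0 0")

```text
t: 1.98
eef_pos: [299.7, 281.3, 412.1]
tcp_rot: [3.141, -0.0, 1.363]
ft_force: [1.4, 0.1, 0.8]
opening: 1.006
grip_force: 0.0
```

Call:
send_rows(series="-0.78 0.6 0 0 0 0; -0.78 0.6 0 0 0 0; -0.78 0.6 0 0 0 0; -0.78 0.6 0 0 0 0; -0.78 0.6 0 0 0 0")

```text
t: 2.6
eef_pos: [427.7, 15.0, 412.3]
tcp_rot: [3.141, -0.0, 1.362]
ft_force: [0.4, 0.9, 0.0]
opening: 1.0
grip_force: 0.0
```

Call:
send_rows(series="-0.78 0.6 0 0 0 0; -0.78 0.6 0 0 0 0; 0 0 0 0 0 0")

```text
t: 2.98
eef_pos: [479.4, -92.5, 411.2]
tcp_rot: [-3.14, 0.0, 1.358]
ft_force: [-1.1, 0.5, 0.4]
opening: 1.001
grip_force: 0.0
```

Call:
send_rows(series="-0.35 0.385 0 0 0 0; 0 0 0 0 0 0")

```text
t: 3.22
eef_pos: [496.9, -115.1, 411.7]
tcp_rot: [-3.141, -0.0, 1.361]
ft_force: [-0.1, -0.5, -0.2]
opening: 1.001
grip_force: 0.0
```

Run:
```python
from h import *
c=shot('wrist','w0');P=cloud(c);g=c['color'].max(-1)
s=env.state();print(s['eef_pos'],s['tcp_rot'])
m=(P[...,2]>194)&(P[...,2]<225)&(g<70)&(P[...,0]<540)&(P[...,1]>-162)&(P[...,1]<-60)&(P[...,0]>460)
Q=P[m];print(len(Q))
if len(Q)>20:
    k=np.polyfit(Q[:,1],Q[:,0],1);r=Q[:,0]-np.polyval(k,Q[:,1])
    print(k,-np.arctan(k[0]),np.percentile(r,[2,98]),Q[:,1].max(),np.polyval(k,-117.7),np.percentile(Q[:,2],[5,50,95]))
```

```text
[ 496.39195649 -114.39028811  411.82132697] [-3.14052416e+00 -4.42190571e-04  1.36175503e+00]
869
[2.15928318e-01 5.22883010e+02] -0.21266329308071855 [-4.93813149  5.26255261] -81.16067334648497 497.46824703846505 [202.71576452 204.89029724 206.44739023]
```

View pics/w0.png

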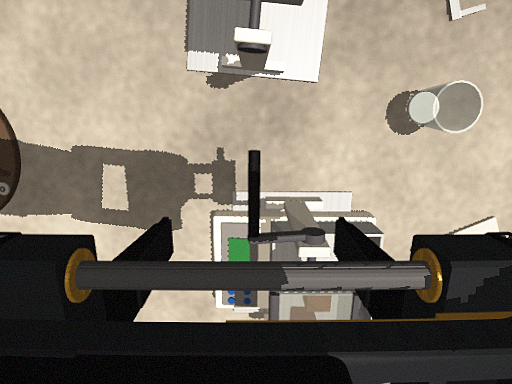

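The wrist view shows the handle bar at column 254, rows 150–238, centred between the open fingers. I'll go down and grip it.

Call:
send_rows(series="0 0.03 0.8 0 0 0; 0 0 0.8 0 0 0; 0 0 0.6 0 0 0; 0 0 0.34 0 0 0; 0 0 0 0 0 0")

```text
t: 3.9
eef_pos: [497.6, -114.0, 259.1]
tcp_rot: [-3.139, -0.001, 1.363]
ft_force: [0.7, 0.2, -0.0]
opening: 1.001
grip_force: 0.0
```

Call:
send_rows(series="0 0 0 0 0 0; 0 0 0 0 0 0; 0 0 0 0 0 0; 0 0 0 0 0 0; 0 0 0 0 0 0", fingers=0)

```text
t: 4.53
eef_pos: [498.4, -115.2, 259.9]
tcp_rot: [3.141, -0.0, 1.362]
ft_force: [0.3, 0.0, -0.9]
opening: 0.532
grip_force: 0.0
```

Call:
send_rows(series="0 0 0 0 0 0; 0 0 0 0 0 0; 0 0 0 0 0 0; 0 0 0 0 0 0; 0 0 0 0 0 0")

```text
t: 5.15
eef_pos: [497.7, -115.0, 259.7]
tcp_rot: [-3.139, -0.0, 1.362]
ft_force: [-4.6, 0.9, 2.6]
opening: 0.116
grip_force: 30.0
```

Call:
send_rows(series="0 0 0 0 0 0; 0 0 0 0 0 0")

```text
t: 5.4
eef_pos: [497.7, -115.0, 259.7]
tcp_rot: [-3.139, -0.0, 1.362]
ft_force: [-4.6, 1.4, 2.4]
opening: 0.118
grip_force: 30.0
```

Call:
send_rows(series="0 0.037 -0.147 0 0 0; 0 0.057 -0.140 0 0 0; 0 0 0 0 0 0")

```text
t: 5.78
eef_pos: [502.9, -116.1, 277.5]
tcp_rot: [-3.138, -0.0, 1.362]
ft_force: [-10.7, 1.4, 5.0]
opening: 0.12
grip_force: 30.0
```

Call:
send_rows(series="0 0.075 -0.131 0 0 0; 0 0.093 -0.119 0 0 0; 0 0.109 -0.105 0 0 0; 0 0 0 0 0 0")

```text
t: 6.28
eef_pos: [518.0, -119.3, 299.7]
tcp_rot: [-3.136, 0.0, 1.362]
ft_force: [-21.5, 2.9, 21.0]
opening: 0.116
grip_force: 30.0
```

Run:
```python
from h import *
c=shot('scene','s1');cv2.imwrite('pics/s1c.png',cv2.resize(c['color'][60:260,100:360,::-1],(780,600)))
print(env.state()['ft_force'],env.state()['moment'])
```

```text
[-21.79062687   2.1872581   20.29574104] [ 0.49349857  3.94476983 -0.03450401]
```

View pics/s1c.png

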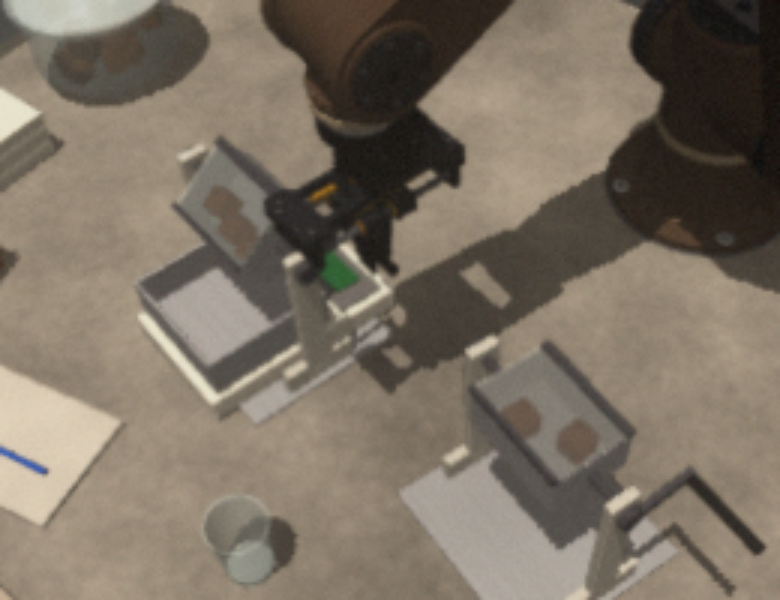

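Call:
send_rows(series="0 0.1 -0.114 0 0 0; 0 0.133 -0.071 0 0 0; 0 0 0 0 0 0")

```text
t: 6.7
eef_pos: [533.6, -122.8, 311.3]
tcp_rot: [-3.141, 0.0, 1.362]
ft_force: [-9.9, 0.5, 15.9]
opening: 0.114
grip_force: 30.0
```

Call:
send_rows(series="0 0.142 -0.072 0 0 0; 0 0.148 -0.041 0 0 0; 0 0.151 -0.01 0 0 0; 0 0 0 0 0 0")

```text
t: 7.2
eef_pos: [560.3, -128.6, 318.1]
tcp_rot: [3.14, 0.001, 1.362]
ft_force: [-2.2, -2.6, 7.4]
opening: 0.118
grip_force: 30.0
```

Call:
send_rows(series="0 0.151 0.01 0 0 0; 0 0.148 0.031 0 0 0; 0 0.142 0.052 0 0 0; 0 0 0 0 0 0")

```text
t: 7.7
eef_pos: [586.2, -134.2, 311.9]
tcp_rot: [3.14, 0.001, 1.362]
ft_force: [-0.2, -3.3, 3.6]
opening: 0.119
grip_force: 30.0
```

Forces are low, so I'm carrying on down the far side.

Call:
send_rows(series="0 0.134 0.071 0 0 0; 0 0.122 0.089 0 0 0; 0 0.109 0.105 0 0 0; 0 0 0 0 0 0")

```text
t: 8.2
eef_pos: [607.2, -138.7, 295.4]
tcp_rot: [3.141, 0.001, 1.362]
ft_force: [-1.3, -4.8, 1.1]
opening: 0.118
grip_force: 30.0
```

Call:
send_rows(series="0 0.093 0.119 0 0 0; 0 0.076 0.131 0 0 0; 0 0 0 0 0 0")

```text
t: 8.57
eef_pos: [616.9, -140.6, 280.3]
tcp_rot: [3.141, 0.0, 1.362]
ft_force: [-0.7, -5.6, -1.1]
opening: 0.113
grip_force: 30.0
```

Call:
send_rows(series="0 0.057 0.14 0 0 0; 0 0.037 0.147 0 0 0; 0 0 0 0 0 0; 0 0 0 0 0 0")

```text
t: 9.07
eef_pos: [622.3, -141.7, 263.5]
tcp_rot: [3.141, 0.0, 1.362]
ft_force: [-2.7, -4.9, -0.4]
opening: 0.12
grip_force: 30.0
```

Run:
```python
from h import *
c=shot('scene','s2');cv2.imwrite('pics/s2c.png',cv2.resize(c['color'][60:260,100:360,::-1],(780,600)))
```

```text
(no output)
```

View pics/s2c.png

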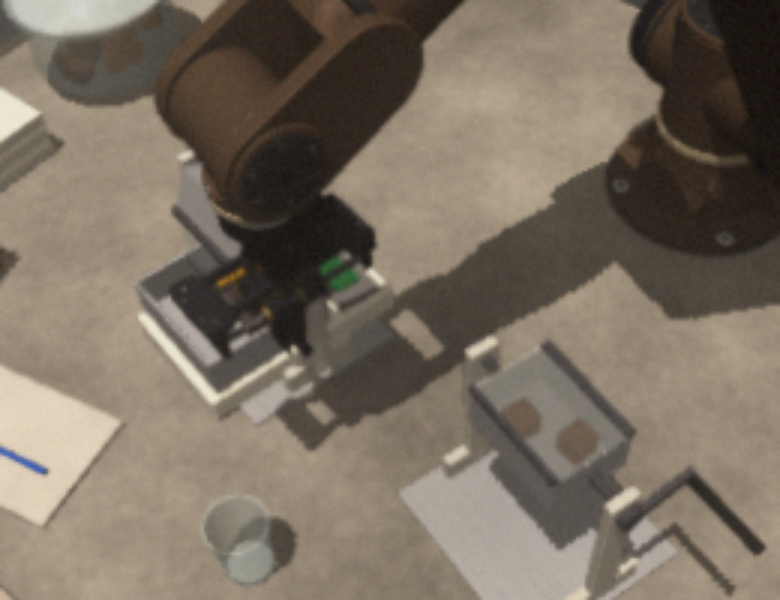

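Call:
send_rows(series="0 0.01 0.07 0 0 0; 0 0 0 0 0 0; 0 0 0 0 0 0; 0 0 0 0 0 0")

```text
t: 9.62
eef_pos: [622.9, -141.9, 259.5]
tcp_rot: [3.141, 0.0, 1.362]
ft_force: [-2.1, -6.0, 0.9]
opening: 0.119
grip_force: 30.0
```

Call:
send_rows(series="0 0 0 0 0 0; 0 0 0 0 0 0; 0 0 0 0 0 0; 0 0 0 0 0 0; 0 0 0 0 0 0", fingers=0.7)

```text
t: 10.25
eef_pos: [623.1, -141.5, 258.9]
tcp_rot: [-3.142, -0.0, 1.362]
ft_force: [-0.2, 0.0, -0.9]
opening: 0.587
grip_force: 0.0
```

Call:
send_rows(series="0 0 0 0 0 0; 0 0 0 0 0 0; 0 0 0 0 0 0; 0 0 0 0 0 0")

```text
t: 10.75
eef_pos: [623.1, -141.6, 258.9]
tcp_rot: [3.142, -0.0, 1.362]
ft_force: [0.4, 0.0, -0.4]
opening: 0.695
grip_force: 0.0
```

Released cleanly. I'm backing off straight up, then outward and toward the robot.

Call:
send_rows(series="0 0 -0.4 0 0 0; 0 0 -0.8 0 0 0; 0 0 -1 0 0 0; 0 0 -1 0 0 0; 0 -0.5 -0.8 0 0 0")

```text
t: 11.38
eef_pos: [593.9, -135.5, 500.7]
tcp_rot: [3.141, 0.0, 1.362]
ft_force: [-0.1, 0.3, -0.2]
opening: 0.703
grip_force: 0.0
```

Call:
send_rows(series="0.7 -0.7 0 0 0 0; 0.7 -0.7 0 0 0 0; 0.7 -0.7 0 0 0 0; 0.7 -0.7 0 0 0 0; 0 0 0 0 0 0")

```text
t: 12.0
eef_pos: [462.1, 66.1, 499.9]
tcp_rot: [3.14, -0.001, 1.366]
ft_force: [0.8, 0.4, 0.9]
opening: 0.699
grip_force: 0.0
```

Run:
```python
from h import *
a=shot('scene','s3');b=shot('top','t3')
A=cv2.resize(a['color'][80:230,120:280],(480,450));B=cv2.resize(b['color'][130:260,260:430],(588,450))
cv2.imwrite('pics/f.png',cv2.resize(np.hstack([A,B]),(800,337))[:,:,::-1])
P=cloud(b);g=b['color'].max(-1)
m=np.zeros(g.shape,bool);m[150:220,280:345]=1
Q=P[m&(P[...,2]>150)&(P[...,2]<230)&(g<60)&(P[...,1]>-180)];print(len(Q),np.percentile(Q,[5,50,95],axis=0).round())
```

```text
110 [[ 614. -175.  199.]
 [ 622. -145.  204.]
 [ 630. -116.  208.]]
```

View pics/f.png

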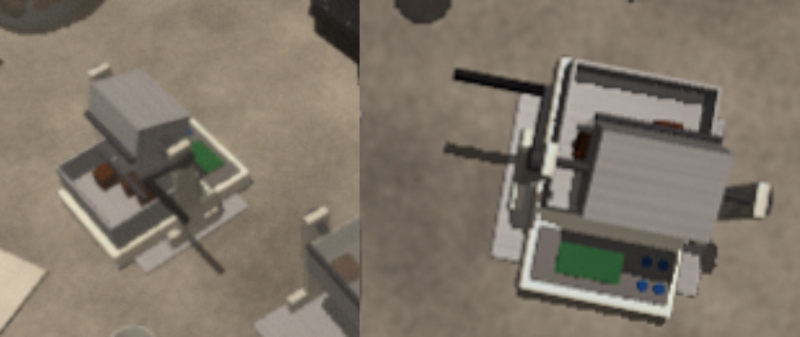

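Run:
```python
from h import *
c=load('s3');im=c['color'][140:200,140:200,::-1]
cv2.imwrite('pics/g.png',cv2.resize(np.clip(im*1.6,0,255).astype(np.uint8),(600,600),interpolation=cv2.INTER_CUBIC))
P=cloud(c);col=c['color'].astype(int)
m=np.zeros(P.shape[:2],bool);m[140:200,140:200]=1
w=m&(col[...,0]>col[...,2]*1.6)&(col[...,0]>40)
for v,u in zip(*np.nonzero(w)): 
    if (u+v)%2==0: print(u,v,P[v,u].round(),end=' ')
```

```text
165 153 [ 554. -380.   49.] 167 153 [ 563. -353.   77.] 164 154 [ 573. -358.   77.] 166 154 [ 568. -353.   76.] 168 154 [ 564. -347.   77.] 163 155 [ 578. -358.   76.] 165 155 [ 573. -353.   76.] 167 155 [ 570. -346.   77.] 169 155 [ 565. -342.   75.] 162 156 [ 584. -356.   79.] 164 156 [ 580. -351.   78.] 166 156 [ 576. -345.   78.] 168 156 [ 571. -340.   77.] 170 156 [ 568. -333.   79.] 163 157 [ 585. -350.   79.] 165 157 [ 581. -344.   79.] 167 157 [ 576. -340.   77.] 169 157 [ 573. -333.   78.] 162 158 [ 590. -350.   77.] 164 158 [ 586. -345.   76.] 166 158 [ 582. -338.   79.] 168 158 [ 578. -333.   77.] 163 159 [ 589. -348.   73.] 165 159 [ 588. -337.   79.] 167 159 [ 582. -335.   75.] 171 159 [ 568. -332.   64.] 164 160 [ 592. -338.   77.] 166 160 [ 585. -337.   72.] 170 160 [ 572. -333.   61.] 174 160 [ 572. -310.   78.] 165 161 [ 593. -333.   76.] 167 161 [ 586. -332.   70.] 169 161 [ 577. -334.   60.] 175 161 [ 572. -305.   77.] 176 162 [ 573. -299.   76.] 175 163 [ 576. -302.   72.] 177 163 [ 573. -295.   74.] 186 166 [ 565. -259.   76.] 187 167 [ 566. -254.   75.] 186 168 [ 573. -252.   78.]
```

View pics/g.png

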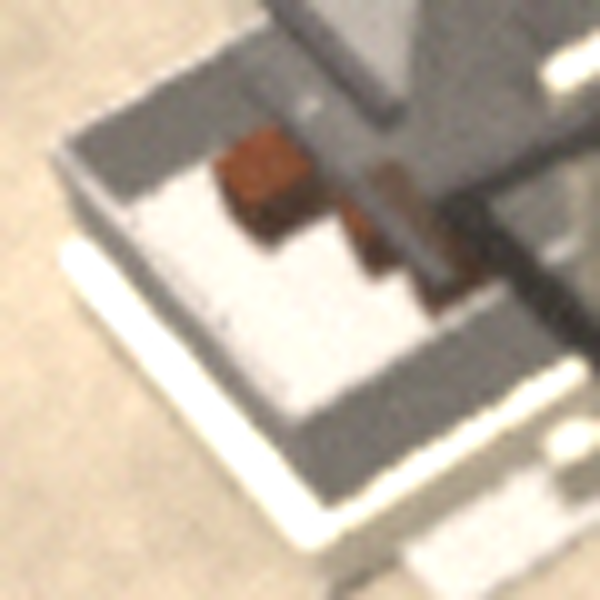

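The crop shows all three cubes on the pan floor, at crop pixels (265,185), (370,230) and (450,270). Their y positions are about -345, -303 and -255, with tops at z ≈ 77 mm. The box is turned over and the gripper is clear, so I'm handing in.

```bash
python3 -c "
from cell import env
print(env.job_done())"
```

```text
the job is handed in; nothing more can be done
None
```

I turned the box over the balance to about 2.8 rad and left it there; all three cubes are lying in the pan, the gripper is clear, nothing else was touched, and the job was handed in at about 12 s.

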